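# Hold a hot flask down in the sprung air-cooling cradle

### The arm

A 7-joint arm with a two-finger parallel gripper is mounted at the origin on the work surface. World frame = base frame: x ahead of the robot, y to its left, z up, the work surface at z = 0. Lengths are in m, angles in rad, forces in N, time in s.
With the tool pointing down it reaches from about 0.4 to 0.85 m from the base axis. Payload 4.5 kg.
Tool frame: the origin (TCP) lies where the fingers leave the gripper's body, on its centre line; the fingertips stand 64 mm ahead of it and the grasp point (between the pads) lies 45 mm ahead of it; z points along the fingers, y is the direction in which the jaws open and shut (so a half turn about z gives the same grasp; the last joint's range is limited). The gripper opens to 88 mm and grips with 3 to 60 N. Pads are 18 mm wide; open, the fingers measure 123 mm over their backs; the gripper's body (75 mm by 187 mm) begins 45 mm behind the grasp point.
Start: joints at [-1.256, 0.689, -0.195, 1.565, 0.157, 0.902, -0.215], TCP at [0.173, 0.601, 0.303] pointing down, gripper open.
Joint ranges: [-3.01, 3.01], [-0.46, 2.08], [-1.47, 1.51], [0.13, 2.56], [-1, 4.14], [0.04, 2.09], [-2.66, 2.66]. Speed limits (rad/s): [2.57, 2.57, 3.14, 3.14, 3.14, 3.14, 3.14].

### API

Orientations are given as a unit quaternion [x, y, z, w].
In Python, from plant import monitor, snapshot, workorder, finder gives the robot as it stands.
- The arm moves only by the tool carry_out, never from a script. Its argument "motion" is one flat list of numbers, 6 for each row, row after row: the shift along the tool's x, y, z in cm, then the turn, a rotation vector about the tool's x, y, z in rad. In form: [x, y, z, rx, ry, rz, x, y, z, rx, ry, rz, ...]. A call has 1 to 8 rows; each row shifts and turns the commanded pose from where the row before left it, along the tool's axes as they then stand; what a row does not reach is not made up. A row lasts 1/8 s, in which the tool goes at most 62.5 mm and 10.7 degrees, less where a joint would pass 70% of its speed; a pose out of reach is approached as far as the arm can. A call with a gripper value outside its range is refused whole. "hand" is the finger opening in cm, from 0 to 8.81, set as the call begins (left out, the last holds). The fingers move at their own pace and stop on an object; "grip_force" is the grip in N (left out, the last holds). Time passes only in rows, so rows that do not move let the fingers close. It gives the time, the measured TCP pose, the force and the opening at its end, in the units of the state.
- monitor.get_state(): the state, without advancing time (a new reading comes with each control period).
- snapshot(name): name is "scene" or "top"; returns a dict with "frame" (480x640x3 uint8, red, green, blue), "range_z" (480x640 float32, m along the optical axis (not along the pixel's ray), 0 where there is no reading), "fx", "fy", "cx", "cy" (pixels), "rvec" (rotation vector, rad) and "tvec" (3), from world to camera coordinates, as OpenCV has them. Camera axes: x right, y down, z forward; pixel columns grow to the right and rows downward; lengths in m; the calibration is good to about 2 mm. A picture is of the moment at which its call begins.
- workorder.finish_job(): hands the job in, once; it reports no verdict.
Trained networks look in a picture, given as the dict that the camera call returned (one of the last four; its "shot" number tells which), for a name from the list of things; names that differ only in an ending like _2 or _b are one class to them, and where a whole thing is asked for, a point or a joint stands for the part that bears it (a point fixed in the world has none). Each returns a list of dicts, best first, with "p" (0 to 1); they miss things now and then, are a little off and sometimes report something else, mostly with a low value. They report only what shows in the picture. A call takes as long as a camera call. They do not tell look-alikes from the thing itself.
- finder.masks_of(picture, thing): "pixels" (480x640 bool, what is visible of it) and "extent" ([left, top, right, bottom] in pixels, round what is visible of it).
The state is a dict: "clock": time; "q": joint angles; "qd": joint speeds; "joint_torque": joint torques, N m; "tool_pos": TCP position; "eef_rot": TCP orientation; "contact_force": force on the tool from outside, world axes, zero at the start; "moment": the same for the moment, N m; "opening": opening from 0.0 (shut) to 1.0 (fully open).
Only numpy, scipy, OpenCV 4.12 (cv2) and the standard library are available. Lean on these libraries where they do the work, as an engineer would, in place of code of your own. Each camera call takes 0.05 s, during which the arm holds its last target. There are 200 camera calls.

### The job

Set the air valve half open, with its blue lever over the green mark. Then pick up the round amber flask with the orange cap, set it upright in the red sprung ring of the cooling cradle and press it down against the springs until the ring is at or near the bottom of its travel (24 mm). Finish while still holding it pressed down, with the valve still half open, and leave everything else on the bench where it is.

Things in the scene. Friction and masses are not known exactly. Their poses are not given: they have to be found in the camera images.
- valve: Air valve fixed to the bench: brass block under a white fan-shaped dial plate (105 mm long, top 43.5 mm above the bench) with red, green and black marks. Origin at bench height on the lever's vertical turning axis. Its -x axis points along the green (half-open) mark; the red mark (closed) and the black mark (fully open) lie 45 degrees to either side of it.
- lever (a joint): Angle of the valve's blue lever: 0 = closed (over the red mark), 0.785 rad = half open (over the green mark), 1.571 = fully open (over the black mark). It grows counter-clockwise seen from above, so the lever points at (valve yaw + 2.356 + angle) in the bench plane. It stays where it is left; turning it takes about 2 N at the grip.
- lever_grip (a point): Middle of the lever's blue grip, 60 mm from the turning axis, 75 mm above the bench; x axis points outward along the lever, z up. The grip is 14 mm wide, 16 mm high (67 to 83 mm above the bench) and runs from 34 to 86 mm from the axis. 23 mm of air between it and the dial.
- cradle: Air-cooling cradle fixed to the bench: white round foot 156 mm wide with a black nozzle in the middle (top 24 mm above the bench) and three upright pins (on a circle of radius 60 mm, tops 100 mm above the bench) that guide a red ring on springs. Origin under the centre of the foot, z up.
- ring (a joint): How far the red ring is pressed down: 0 = up, 0.024 m = on its bottom stop. The springs push back with about 4.5 N at 0 and 15 N at 0.024; the weight of the flask alone barely moves it.
- ring_top (a point): Centre of the red ring's opening at its top face; z up. 75 mm above the bench when up. Opening 64 mm in diameter, ring 94 mm outside and 10 mm thick; moves down with the ring.
- flask_center (a point): Round amber glass flask with an orange cap, standing upright on its flat foot; this point is on its axis half-way up (70 mm above the foot), z to the cap. Globe 84 mm wide, centred 43 mm above the foot; neck 32 mm wide; cap 44 mm wide and 32 mm high, its centre 54 mm above this point, its top 70 mm above. 0.17 to 0.34 kg. Seated in the ring, this point is about 54 mm above the ring's top face.
- flask: The same flask; origin under the centre of its foot (140 mm below the top of the cap), z up its axis. Seated in the ring, the foot is about 16 mm below the ring's top face.
- petri: Bystander, to be left alone: closed clear plastic dish, 90 mm wide, 18 mm high, near the robot; origin under its centre
- timer: Bystander, to be left alone: white bench timer, 65 x 75 x 22 mm, near the robot; origin under its centre
- conical: Bystander, to be left alone: clear conical flask with a blue cap, 80 mm wide at the foot, 115 mm high; origin under its centre
- reagent: Bystander, to be left alone: white reagent bottle with a blue cap, 60 mm wide, 120 mm high; origin under its centre
- tipbox: Bystander, to be left alone: blue tip box with a clear cover, 120 x 85 x 70 mm; origin under its centre
- tuberack: Bystander, to be left alone: orange rack of capped tubes, 70 x 150 x 97 mm; origin under its centre
- beaker: Bystander, to be left alone: open glass beaker, 70 mm wide, 85 mm high; origin under its centre
Things that resemble listed ones, but are neither listed nor needed, are in the scene too. Leave any pink look-alike of the flask alone.

How it is judged:
On the way, in this order (a step that is already met when the one before it is completed fails the run):
1. the valve is set half open while the flask is not yet in the cradle (value of joint lever between 0.645 and 0.925 rad and horizontal distance between flask_center and ring_top above 0.06 m), for 0.3 s.
2. the flask sits upright in the ring and is held pressed down by the robot (value of joint ring above 0.017 m and horizontal distance between flask_center and ring_top below 0.012 m and angle between flask_center's own z axis and vertical below 0.21 rad and z of flask_center in the frame of ring_top between 0.044 and 0.064 m and contact force between flask and cradle above 5 N and contact force between any of the fingers, the arm and flask above 3 N), for 0.5 s.
At the end, for the whole second after the job is handed in: Lever within 8 degrees of half open; flask at rest in the ring, within 12 mm of its centre and 12 degrees of upright, its middle 44 to 64 mm above the ring top; robot presses it (over 3 N), it presses the cradle (over 5 N), ring at least 17 of 24 mm down; no bystander moved 30 mm (all of step 2 and value of joint lever between 0.645 and 0.925 rad and linear speed of flask below 0.03 m/s and distance of each of petri, timer, conical, reagent, tipbox, tuberack, beaker from where it was at the start of the episode below 0.03 m); the arm keeps its last pose, push and grip.
It fails at once if a bystander is pushed away or knocked over (distance of any of petri, timer, conical, reagent, tipbox, tuberack, beaker from where it was at the start of the episode above 0.03 m or angle between any of petri, timer, conical, reagent, tipbox, tuberack, beaker's own z axis and vertical above 0.5 rad).
It fails at once if the flask is tipped over (angle between flask_center's own z axis and vertical above 0.8 rad).
It also fails if it takes over 58 s, if anything falls off the work surface, if the arm or the gripper's body presses on something with over 40 N, if the wrist force passes 120 N, or if a joint passes its speed limit or range.

## Working session

There is one attempt and no reset: what is moved stays moved. The work goes in short steps, Python scripts to look and compute and a tool call to move; the robot and the scene stay as the last step left them, time stands still between calls to the robot, and variables do not carry over. Pictures are saved under pics/ and viewed, about 8 in all and at most 12, crops included, and the job is handed in when it is done.

Besides the shell and the picture viewer there is one more tool, called after "Call:" as name(argument=value, ...), one argument or row to a line, values as JSON. carry_out: Moves the arm, as the interface text tells. Its arguments: {"type":"object","properties":{"motion":{"type":"array"},"hand":{"type":"number"},"grip_force":{"type":"number"}},"required":["motion"]}

```bash
mkdir -p pics; ls; cat > h.py <<'E'
import numpy as np, cv2
from scipy.spatial.transform import Rotation as R
from plant import monitor, snapshot, workorder, finder
def world(s, m):
    v,u=np.nonzero(m&(s["range_z"]>0)); z=s["range_z"][v,u]
    p=np.c_[(u-s["cx"])/s["fx"]*z,(v-s["cy"])/s["fy"]*z,z]
    return (p-np.array(s["tvec"]))@R.from_rotvec(np.array(s["rvec"]).ravel()).as_matrix()
def save(s,n): cv2.imwrite("pics/"+n,s["frame"][:,:,::-1])
E
python3 - <<'E'
from h import *
st=monitor.get_state(); print(st)
for n in("scene","top"):
    s=snapshot(n); save(s,n+"0.png"); 
    print(n, -R.from_rotvec(np.ravel(s["rvec"])).inv().apply(np.ravel(s["tvec"])))
    for t in["valve","lever","cradle","ring","flask","petri","timer","conical","reagent","tipbox","tuberack","beaker"]:
        for d in finder.masks_of(s,t)[:3]:
            w=world(s,d["pixels"])
            print(t,round(d["p"],2),np.round(d["extent"]),np.round(np.percentile(w,[2,50,98],axis=0),3).tolist() if len(w) else None)
E
```

```text
pics
{'clock': 0.0, 'q': array([-1.25619962,  0.69001554, -0.19451009,  1.56635405,  0.15732392,
        0.90248655, -0.21508672]), 'qd': array([3.43774430e-04, 1.46913580e-03, 1.34794769e-03, 6.95983368e-05,
       8.83562727e-04, 1.61264128e-03, 1.06192638e-03]), 'joint_torque': array([ 2.92254099e-04, -5.27561617e+01, -1.26663845e+00, -1.53430617e+01,
       -5.26337977e-02,  6.39322287e-03,  1.54417630e-04]), 'tool_pos': array([0.17310279, 0.60000991, 0.30188747]), 'eef_rot': array([ 1.39882662e-01,  9.90167646e-01, -9.33007054e-04, -5.49883525e-05]), 'contact_force': array([-0.59500882,  1.05826367, -0.11412179]), 'moment': array([-0.01974122,  0.01251469,  0.02826419]), 'opening': 0.9994957578407577}
scene [1.28778211 0.16855992 1.12849361]
valve 0.57 [305. 215. 379. 277.] [[0.482, -0.06, 0.005], [0.57, 0.014, 0.041], [0.636, 0.077, 0.085]]
lever 0.59 [331. 216. 363. 245.] [[0.507, 0.002, 0.042], [0.556, 0.027, 0.081], [0.591, 0.057, 0.088]]
cradle 0.92 [398. 247. 468. 322.] [[0.543, 0.181, 0.003], [0.624, 0.25, 0.013], [0.676, 0.317, 0.078]]
ring 0.69 [410. 251. 466. 299.] [[0
[... 2437 characters left out ...]
.466, -0.57, 0.005], [0.508, -0.491, 0.067], [0.557, -0.417, 0.102]]
timer 0.72 [345. 287. 371. 310.] [[0.372, -0.185, 0.011], [0.403, -0.148, 0.023], [0.437, -0.111, 0.03]]
conical 0.87 [252. 173. 279. 199.] [[0.731, 0.116, 0.007], [0.753, 0.146, 0.049], [0.785, 0.183, 0.119]]
reagent 0.58 [340. 167. 358. 189.] [[0.749, -0.147, -0.001], [0.766, -0.115, 0.081], [0.801, -0.09, 0.124]]
tipbox 0.63 [140. 240. 182. 288.] [[0.439, 0.415, 0.009], [0.495, 0.453, 0.069], [0.555, 0.503, 0.075]]
tipbox 0.35 [210. 211. 252. 249.] [[0.54, 0.194, 0.009], [0.616, 0.237, 0.074], [0.653, 0.302, 0.084]]
tuberack 0.56 [441. 248. 502. 281.] [[0.468, -0.563, 0.006], [0.509, -0.49, 0.067], [0.56, -0.418, 0.102]]
```

```bash
python3 - <<'E'
import cv2
a=cv2.imread("pics/scene0.png");cv2.imwrite("pics/sc.png",cv2.resize(a[140:380,110:570],(800,417),interpolation=cv2.INTER_CUBIC))
b=cv2.imread("pics/top0.png");cv2.imwrite("pics/tc.png",cv2.resize(b[150:320,200:420],(776,600),interpolation=cv2.INTER_CUBIC))
E
```

```text
(no output)
```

View pics/sc.png

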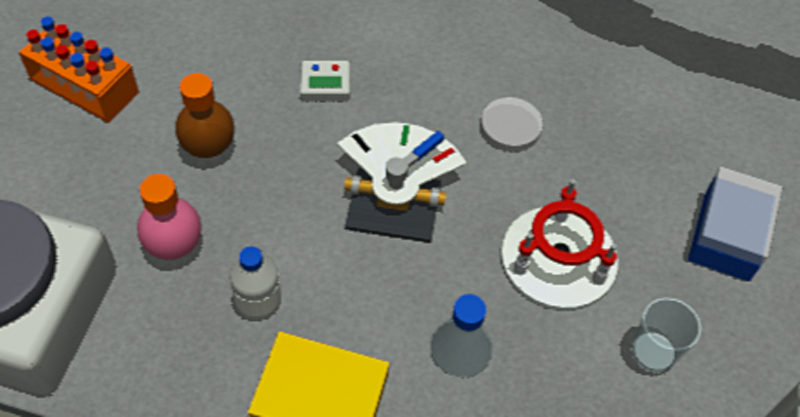

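View pics/tc.png

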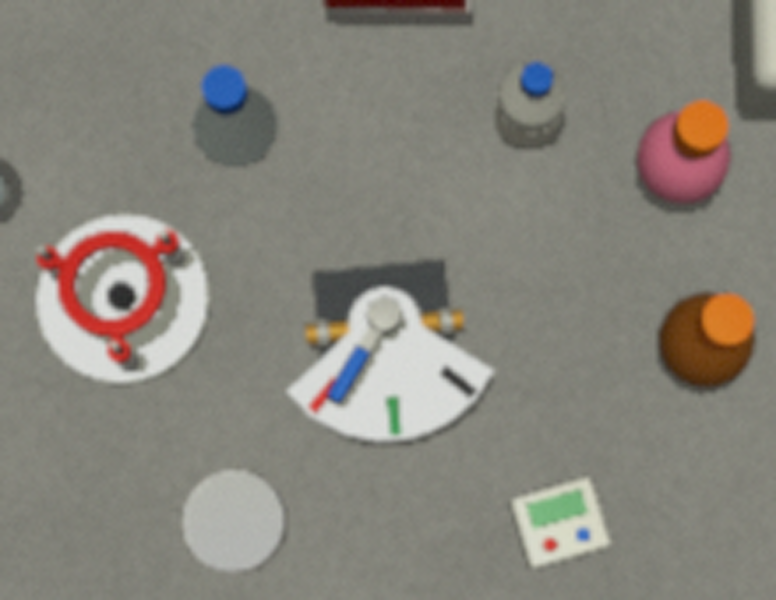

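```bash
cat > meas.py <<'E'
from h import *
for n in("scene","top"):
    s=snapshot(n); w=world(s,np.ones((480,640),bool)); hsv=cv2.cvtColor(s["frame"],cv2.COLOR_RGB2HSV)[s["range_z"]>0].astype(int)
    H,S,V=hsv.T
    def box(c,r): return (abs(w[:,0]-c[0])<r)&(abs(w[:,1]-c[1])<r)
    mc=lambda p:np.round(cv2.minEnclosingCircle(p[:,:2].astype(np.float32))[0]+(0,),4)
    cap=w[box((.565,-.268),.08)&(w[:,2]>.134)]
    print(n,"cap",len(cap),mc(cap)[:2],cap[:,2].max())
    rg=w[box((.6,.245),.1)&((H<8)|(H>172))&(S>150)&(w[:,2]>.06)&(w[:,2]<.085)]
    f=lambda c:(lambda r:np.minimum(abs(r-.0395),.015))(np.hypot(*(rg[:,:2]-c).T)).sum()
    from scipy.optimize import minimize
    print("ring",len(rg),minimize(f,[.6,.247],method="Nelder-Mead").x,np.median(rg[:,2]))
    bl=w[box((.55,.02),.1)&(H>95)&(H<130)&(S>120)&(w[:,2]>.06)]
    c=bl[:,:2].mean(0); d=np.linalg.svd(bl[:,:2]-c)[2][0]; print("grip",len(bl),c,bl[:,2].max(),"dir",np.degrees(np.arctan2(*d[::-1])),np.ptp((bl[:,:2]-c)@d))
    g=w[box((.55,.0),.1)&(H>45)&(H<85)&(S>100)&(w[:,2]<.06)]; print("green",g.mean(0))
    r=w[box((.52,.0),.1)&((H<8)|(H>172))&(S>150)&(w[:,2]<.055)];print("red",r.mean(0))
    k=w[box((.52,-.03),.06)&(V<50)&(w[:,2]<.055)&(w[:,2]>.035)];print("black",k.mean(0))
    h=w[box((.575,.0),.035)&(w[:,2]>.055)&(S<60)];print("hub",len(h),mc(h),h[:,2].max())
E
python3 meas.py
```

```text
scene cap 228 [ 0.5652 -0.2705] 0.14383615047642065
ring 826 [0.60342732 0.24969701] 0.073843145521898
grip 116 [0.52580729 0.04446746] 0.08806079471774375 dir -28.031215153707585 0.050303531763958395
green [0.49297774 0.00302584 0.04491773]
red [0.5109421  0.06407132 0.04467047]
black [ 0.5253899  -0.05208203  0.04555352]
hub 213 [0.5689 0.0187 0.    ] 0.08985804551918028
top cap 175 [ 0.5652 -0.2743] 0.1489176088565768
ring 383 [0.59985446 0.24373256] 0.07508097015176383
grip 57 [0.52207787 0.03737307] 0.09108540325290564 dir 150.19005289219422 0.047374633215334624
green [ 0.49116862 -0.00204011  0.04511775]
red [0.50340594 0.0637435  0.04533178]
black [nan nan nan]
hub 109 [0.5674 0.0183 0.    ] 0.09305728072274162meas.py:17: RuntimeWarning: Mean of empty slice.
  k=w[box((.52,-.03),.06)&(V<50)&(w[:,2]<.055)&(w[:,2]>.035)];print("black",k.mean(0))
  ret = um.true_divide(
```

Call:
carry_out(
  motion=[-3.1,-2.75,0.2,0,0,0,-3.1,-2.75,0.2,0,0,0,-3.1,-2.75,0.2,0,0,0,-3.1,-2.75,0.2,0,0,0,-3.1,-2.75,0.2,0,0,0,-3.1,-2.75,0.2,0,0,0,-3.1,-2.75,0.2,0,0,0,-3.1,-2.75,0.2,0,0,0],
  hand=6,
)

```text
clock: 2.4
tool_pos: [0.3513, 0.3194, 0.2869]
eef_rot: [0.14, 0.99, 0.0, 0.0]
contact_force: [0.6, -0.2, -1.2]
opening: 0.676
```

```bash
cat > rel.py <<'E'
import sys
from h import *
# usage: rel.py x y z toolx_yaw_deg
st=monitor.get_state(); r=R.from_quat(st["eef_rot"]); x,y,z,a=map(float,sys.argv[1:])
a=np.radians(a); T=R.from_matrix(np.array([[np.cos(a),np.sin(a),0],[np.sin(a),-np.cos(a),0],[0,0,-1]]))
print("clock",st["clock"],"q",np.round(st["q"],2),"pos",np.round(st["tool_pos"],4),"F",np.round(st["contact_force"],1),"open",round(st["opening"],3))
print("shift cm",np.round(100*r.inv().apply(np.array([x,y,z])-st["tool_pos"]),2),"turn",np.round((r.inv()*T).as_rotvec(),3), "yaw",np.degrees(np.arctan2(*r.as_matrix()[1::-1,0])))
E
python3 rel.py .524 .041 .2 150.5
```

```text
clock 2.4 q [-0.68  0.53 -0.24  2.02  0.21  0.61  0.24] pos [0.3513 0.3194 0.2869] F [ 0.6 -0.2 -1.2] open 0.676
shift cm [-24.3  -21.97   8.68] turn [0.001 0.    0.234] yaw 163.91368610006418
```

Call:
carry_out(
  motion=[-3.5,-3.15,0.5,0,0,0,-3.5,-3.15,0.5,0,0,0,-3.5,-3.15,0.5,0,0,0,-3.5,-3.15,1.5,0,0,0,-3.5,-3.15,1.5,0,0,0,-3.5,-3.15,1.5,0,0,0,-3.3,-3.0,1.5,0,0,0.117,0,0,1.2,0,0,0.117],
)

```text
clock: 3.4
tool_pos: [0.5252, 0.0381, 0.1991]
eef_rot: [0.26, 0.966, -0.001, 0.001]
contact_force: [-0.4, 0.8, 0.1]
opening: 0.683
```

```bash
python3 rel.py .524 .041 .124 150.5; python3 - <<'E'
from h import *
s=snapshot("scene"); cv2.imwrite("pics/s1.png",cv2.resize(s["frame"][150:310,270:430,::-1],(600,600),interpolation=cv2.INTER_CUBIC))
E
```

```text
clock 3.4 q [-0.06  0.72 -0.17  1.96  0.26  0.48  0.63] pos [0.5252 0.0381 0.1991] F [-0.4  0.8  0.1] open 0.683
shift cm [0.27 0.2  7.51] turn [-0.001  0.003 -0.011] yaw 149.84970352756966
```

View pics/s1.png

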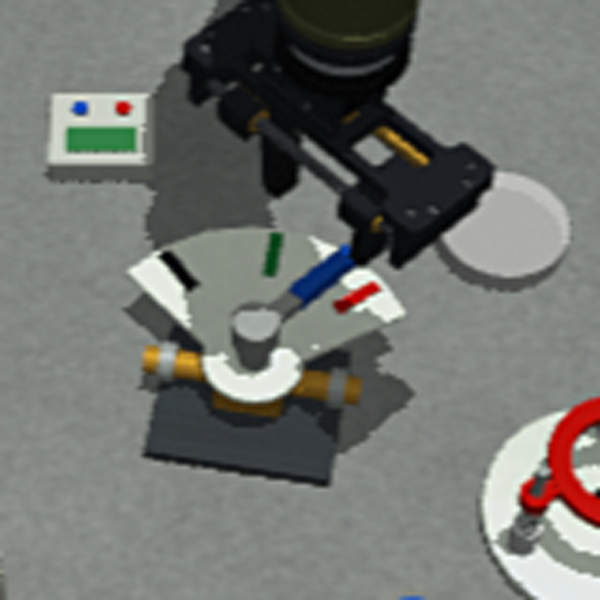

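The fingers (crop px ~285,190 and ~370,235) straddle the blue lever (~325,275), which lies near the red mark. Descend.

Call:
carry_out(
  motion=[0.2,0.2,1.9,0,0,0,0,0,1.9,0,0,0,0,0,1.9,0,0,0,0,0,1.7,0,0,0,0,0,0,0,0,0],
)

```text
clock: 4.08
tool_pos: [0.522, 0.0461, 0.1251]
eef_rot: [0.253, 0.967, -0.0, -0.001]
contact_force: [-0.3, 0.1, 1.0]
opening: 0.683
```

Call:
carry_out(
  motion=[0,0,0,0,0,0,0,0,0,0,0,0,0,0,0,0,0,0,0,0,0,0,0,0,0,0,0,0,0,0,0,0,0,0,0,0],
  hand=0,
  grip_force=5,
)

```text
clock: 4.82
tool_pos: [0.5222, 0.0448, 0.1258]
eef_rot: [0.255, 0.967, -0.001, -0.0]
contact_force: [-1.7, -1.6, 3.6]
opening: 0.167
```

```bash
python3 rel.py .5165 .0037 .124 187.5
```

```text
clock 4.825 q [-0.1   0.85 -0.12  2.    0.29  0.31  0.59] pos [0.5222 0.0448 0.1258] F [-1.7 -1.6  3.6] open 0.167
shift cm [-1.54 -3.86  0.18] turn [-0.001 -0.001 -0.646] yaw 150.46441554201527
```

Call:
carry_out(
  motion=[-0.02,-0.5,0,0,0,-0.083,-0.02,-0.5,0,0,0,-0.083,-0.02,-0.5,0,0,0,-0.083,-0.02,-0.5,0,0,0,-0.083,-0.02,-0.5,0,0,0,-0.083,-0.02,-0.5,0,0,0,-0.083,-0.02,-0.5,0,0,0,-0.083,-0.02,-0.5,0,0,0,-0.083],
)

```text
clock: 5.82
tool_pos: [0.5132, 0.0067, 0.1257]
eef_rot: [-0.076, 0.997, -0.0, -0.002]
contact_force: [-5.6, 0.4, 5.3]
opening: 0.165
```

Call:
carry_out(
  motion=[0,0,0,0,0,0,0,0,0,0,0,0,0,0,0,0,0,0,0,0,0,0,0,0],
)

```text
clock: 6.32
tool_pos: [0.5134, 0.0058, 0.1256]
eef_rot: [-0.074, 0.997, -0.001, -0.002]
contact_force: [-5.6, -1.8, 4.2]
opening: 0.168
```

Call:
carry_out(
  motion=[0,0,0,0,0,0,0,0,0,0,0,0,0,0,0,0,0,0,0,0,-3,0,0,0,0,0,-4,0,0,0,0,0,-4,0,0,0,0,0,-4,0,0,0],
  hand=6,
)

```text
clock: 7.2
tool_pos: [0.5154, 0.0069, 0.277]
eef_rot: [-0.075, 0.997, 0.0, 0.0]
contact_force: [0.6, 0.4, -0.4]
opening: 0.68
```

```bash
python3 rel.py .565 -.272 .26 188; python3 meas.py 2>/dev/null; python3 - <<'E'
from h import *
s=snapshot("scene"); cv2.imwrite("pics/s2.png",cv2.resize(s["frame"][170:310,270:430,::-1],(686,600),interpolation=cv2.INTER_CUBIC))
E
```

```text
clock 7.2 q [ 0.2   0.62 -0.48  1.91  0.42  0.71  1.19] pos [0.5154 0.0069 0.277 ] F [ 0.6  0.4 -0.4] open 0.68
shift cm [ -0.76 -28.31   1.69] turn [0.   0.   0.01] yaw -171.4419491399907
scene cap 223 [ 0.565  -0.2694] 0.14516637964638043
ring 823 [0.60374135 0.2496357 ] 0.07381116952112694
grip 116 [0.51572319 0.01689997] 0.37609336373611385 dir -67.90626849750485 0.08990634349635795
green [nan nan nan]
red [0.5105667  0.06418741 0.0439755 ]
black [ 0.52404635 -0.05207659  0.04454782]
hub 904 [5.585e-01 4.000e-04 0.000e+00] 0.5911860142472204
top cap 171 [ 0.5641 -0.2748] 0.1468395408911182
ring 381 [0.60036183 0.24396162] 0.07481117077751429
grip 21 [0.5002471  0.00099829] 0.08915223501767995 dir -159.27784108394513 0.02209451341184516
green [ 0.48569989 -0.00270826  0.04595519]
red [0.50638119 0.06162001 0.04642347]
black [nan nan nan]
hub 43 [0.5414 0.0027 0.    ] 0.6007005122940081
```

View pics/s2.png

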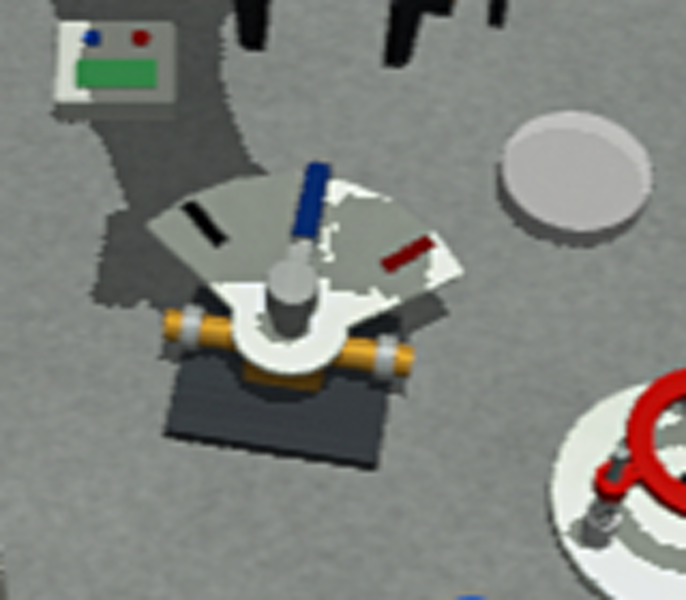

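The lever (crop px ~315,200) now covers the green mark, so the valve is half open. On to the flask.

Call:
carry_out(
  motion=[0,-3.5,0.2,0,0,0,0,-3.5,0.2,0,0,0,-0.1,-3.5,0.2,0,0,0,-0.2,-3.5,0.2,0,0,0,-0.2,-3.6,0.2,0,0,0,-0.2,-3.6,0.2,0,0,0,0,-3.6,0.2,0,0,0,0,-3.5,0.3,0,0,0],
  hand=8.8,
)

```text
clock: 8.35
tool_pos: [0.5638, -0.2731, 0.2567]
eef_rot: [-0.075, 0.997, 0.0, -0.001]
contact_force: [0.5, 0.7, -0.4]
opening: 1.002
```

```bash
python3 rel.py .565 -.272 .163 188; python3 - <<'E'
from h import *
s=snapshot("scene"); cv2.imwrite("pics/s3.png",cv2.resize(s["frame"][110:250,150:310,::-1],(686,600),interpolation=cv2.INTER_CUBIC))
E
```

```text
clock 8.35 q [ 0.65  0.78 -0.5   1.59  0.45  0.89  1.7 ] pos [ 0.5638 -0.2731  0.2567] F [ 0.5  0.7 -0.4] open 1.002
shift cm [-0.15  0.08  9.37] turn [ 0.001 -0.002  0.01 ] yaw -171.44294259956882
```

View pics/s3.png

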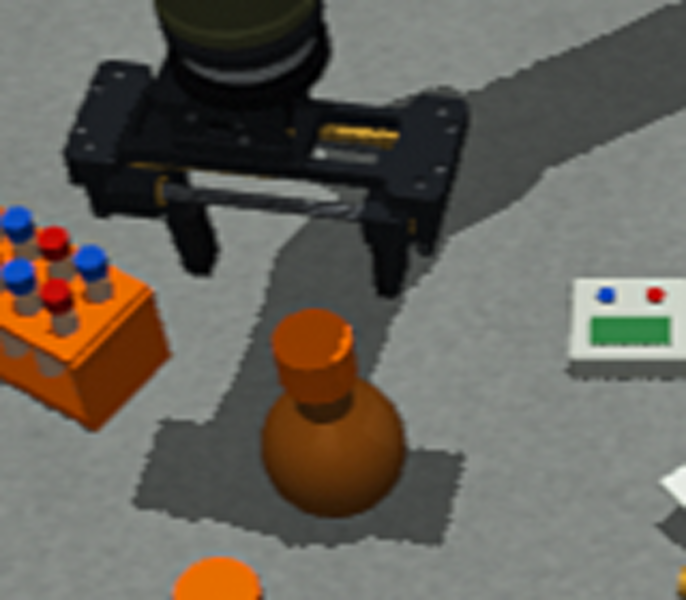

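The amber flask (cap at ~315,340) is centred under the jaws (~195,265 and ~385,285), with the rack well clear.

Call:
carry_out(
  motion=[-0.1,0.1,2,0,0,0,0,0,2,0,0,0,0,0,2,0,0,0,0,0,2,0,0,0,0,0,1.4,0,0,0,0,0,0,0,0,0,0,0,0,0,0,0],
)

```text
clock: 9.28
tool_pos: [0.5656, -0.2709, 0.1651]
eef_rot: [-0.075, 0.997, -0.0, 0.001]
contact_force: [0.9, 0.4, 0.7]
opening: 1.003
```

Call:
carry_out(
  motion=[0,0,0,0,0,0,0,0,0,0,0,0,0,0,0,0,0,0,0,0,0,0,0,0,0,0,0,0,0,0,0,0,0,0,0,0,0,0,0,0,0,0],
  hand=0,
  grip_force=40,
)

```text
clock: 10.15
tool_pos: [0.5652, -0.2712, 0.1647]
eef_rot: [-0.074, 0.997, -0.0, 0.0]
contact_force: [0.0, -0.9, 0.6]
opening: 0.487
```

Call:
carry_out(
  motion=[0,0,-1,0,0,0,0,0,-2,0,0,0,0,0,-2.5,0,0,0,0,0,-2.5,0,0,0,0,0,-2.5,0,0,0,0,0,-2.5,0,0,0,0,0,-2,0,0,0,0,0,-1,0,0,0],
)

```text
clock: 11.15
tool_pos: [0.5655, -0.2707, 0.327]
eef_rot: [-0.075, 0.997, -0.0, 0.001]
contact_force: [0.5, 0.5, -1.9]
opening: 0.486
```

```bash
python3 rel.py .602 .247 .325 188; python3 - <<'E'
from h import *
s=snapshot("scene"); cv2.imwrite("pics/s4.png",cv2.resize(s["frame"][90:250,140:320,::-1],(675,600),interpolation=cv2.INTER_CUBIC))
E
```

```text
clock 11.15 q [ 0.66  0.7  -0.54  1.52  0.4   1.02  1.74] pos [ 0.5655 -0.2707  0.327 ] F [ 0.5  0.5 -1.9] open 0.486
shift cm [-11.32  50.65   0.17] turn [-0.001  0.002  0.01 ] yaw -171.43212833012822
```

View pics/s4.png

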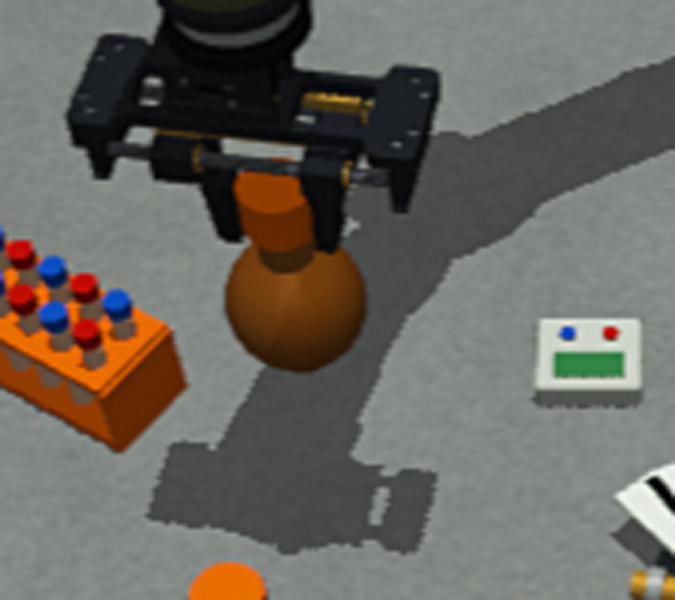

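The flask hangs upright in the jaws (crop ~295,300), clear of the bench.

Call:
carry_out(
  motion=[-0.7,3.17,0,0,0,0,-0.7,3.17,0,0,0,0,-0.7,3.17,0,0,0,0,-0.7,3.17,0,0,0,0,-0.7,3.17,0,0,0,0,-0.7,3.17,0,0,0,0,-0.7,3.17,0,0,0,0,-0.7,3.17,0,0,0,0],
)

```text
clock: 12.2
tool_pos: [0.5824, -0.0108, 0.3243]
eef_rot: [-0.075, 0.997, 0.0, -0.001]
contact_force: [-1.1, -0.7, -3.2]
opening: 0.486
```

Call:
carry_out(
  motion=[-0.7,3.17,0,0,0,0,-0.7,3.17,0,0,0,0,-0.7,3.17,0,0,0,0,-0.7,3.17,0,0,0,0,-0.7,3.17,0,0,0,0,-0.7,3.17,0,0,0,0,-0.7,3.17,0,0,0,0,-0.7,3.17,0,0,0,0],
)

```text
clock: 13.2
tool_pos: [0.6001, 0.2481, 0.3242]
eef_rot: [-0.075, 0.997, -0.0, -0.001]
contact_force: [0.8, -0.0, -2.9]
opening: 0.486
```

```bash
python3 rel.py .602 .248 .230 188; python3 - <<'E'
from h import *
s=snapshot("scene"); cv2.imwrite("pics/s5.png",cv2.resize(s["frame"][150:350,320:540,::-1],(660,600),interpolation=cv2.INTER_CUBIC))
w=world(s,finder.masks_of(s,"flask")[0]["pixels"]); w=w[w[:,2]>.12]; print(np.percentile(w,[1,50,99],axis=0))
# sphere fit of globe, amber
c=w[(w[:,2]<.26)]; A=np.c_[2*c,np.ones(len(c))]; x=np.linalg.lstsq(A,(c**2).sum(1),rcond=None)[0]; print("globe",x[:3],np.sqrt(x[3]+x[:3]@x[:3]))
E
```

```text
clock 13.2 q [-0.21  0.73 -0.49  1.45  0.37  1.05  0.94] pos [0.6001 0.2481 0.3242] F [ 0.8 -0.  -2.9] open 0.486
shift cm [-0.2  -0.04  9.42] turn [-0.    -0.001  0.01 ] yaw -171.43313255331992
[[ 0.71153828 -0.27285281  0.1204752 ]
 [ 0.73565766 -0.24987565  0.13803893]
 [ 0.75372396 -0.23097435  0.14242498]]
globe [ 0.73231723 -0.25244138  0.1259236 ] 0.02041951210964388
```

View pics/s5.png

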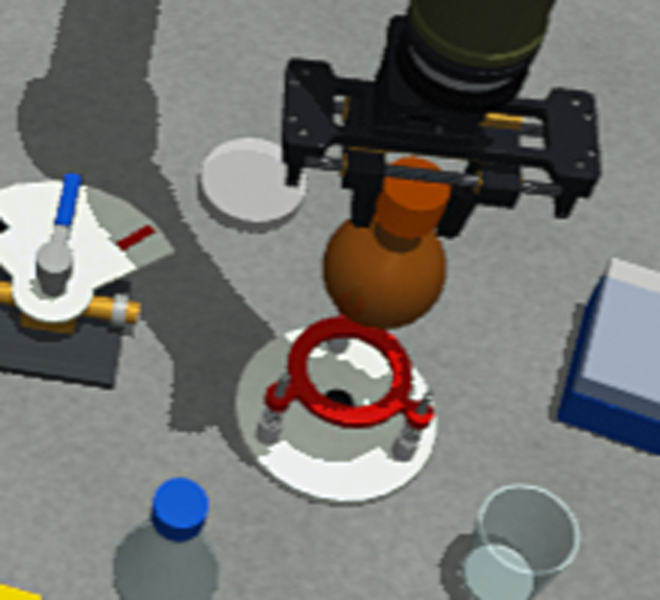

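The flask (~385,270) hangs above the ring (~350,370), and the lever is still on the green mark. Now a relative check of the globe against the ring in the same camera.

```bash
python3 - <<'E'
from h import *
s=snapshot("scene"); w=world(s,np.ones((480,640),bool)); h=cv2.cvtColor(s["frame"],cv2.COLOR_RGB2HSV)[s["range_z"]>0].astype(int)
m=(abs(w[:,0]-.61)<.08)&(abs(w[:,1]-.248)<.06)&(w[:,2]>.165)&(w[:,2]<.232)&(h[:,0]>6)&(h[:,0]<20)&(h[:,1]>120)
c=w[m]
from scipy.optimize import least_squares
r=least_squares(lambda x:np.linalg.norm(c-x,axis=1)-.042,[.6,.248,.2],loss="soft_l1",f_scale=.002); print(len(c),r.x,np.std(r.fun))
E
```

```text
734 [0.59690877 0.25429649 0.20140485] 0.0014861412249017867
```

Call:
carry_out(
  motion=[-0.2,-0.4,1.5,0,0,0,0,0,2,0,0,0,0,0,2,0,0,0,0,0,2,0,0,0,0,0,1.2,0,0,0,0,0,0.6,0,0,0,0,0,0,0,0,0],
)

```text
clock: 14.22
tool_pos: [0.6032, 0.2432, 0.2315]
eef_rot: [-0.074, 0.997, -0.0, -0.0]
contact_force: [-0.6, 0.2, -3.1]
opening: 0.488
```

Call:
carry_out(
  motion=[0,0,0.3,0,0,0,0,0,0.3,0,0,0,0,0,0.3,0,0,0,0,0,0,0,0,0,0,0,0,0,0,0],
)

```text
clock: 14.85
tool_pos: [0.6034, 0.2444, 0.2233]
eef_rot: [-0.075, 0.997, 0.001, 0.001]
contact_force: [-0.3, 2.2, 2.0]
opening: 0.484
```

Call:
carry_out(
  motion=[0,0,0.3,0,0,0,0,0,0.3,0,0,0,0,0,0,0,0,0,0,0,0,0,0,0],
)

```text
clock: 15.35
tool_pos: [0.6033, 0.2443, 0.2171]
eef_rot: [-0.075, 0.997, 0.001, 0.0]
contact_force: [-0.1, 3.1, 5.0]
opening: 0.486
```

```bash
python3 rel.py .603 .2445 .2 188.6; python3 - <<'E'
from h import *
s=snapshot("scene"); cv2.imwrite("pics/s6.png",cv2.resize(s["frame"][190:350,350:520,::-1],(637,600),interpolation=cv2.INTER_CUBIC))
E
```

```text
clock 15.35 q [-0.22  0.85 -0.44  1.55  0.45  0.84  0.88] pos [0.6033 0.2443 0.2171] F [-0.1  3.1  5. ] open 0.486
shift cm [0.03 0.02 1.71] turn [ 0.001  0.001 -0.001] yaw -171.4330847246099
```

View pics/s6.png

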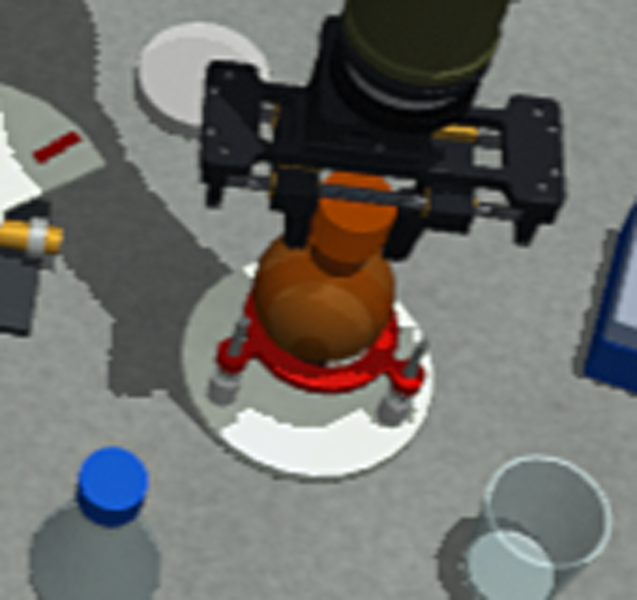

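The flask is seated in the ring (~325,320). There is a slight +y side force, so I'll ease over and press on.

Call:
carry_out(
  motion=[0,0.2,0.3,0,0,0,0,0,0.3,0,0,0,0,0,0.3,0,0,0,0,0,0.3,0,0,0,0,0,0,0,0,0,0,0,0,0,0,0],
)

```text
clock: 16.15
tool_pos: [0.6031, 0.2467, 0.2059]
eef_rot: [-0.075, 0.997, 0.001, 0.001]
contact_force: [-1.4, 2.5, 8.9]
opening: 0.482
```

Call:
carry_out(
  motion=[0,0,0.2,0,0,0,0,0,0.2,0,0,0,0,0,0,0,0,0,0,0,0,0,0,0,0,0,0,0,0,0],
)

```text
clock: 16.77
tool_pos: [0.6032, 0.2469, 0.2022]
eef_rot: [-0.075, 0.997, 0.001, 0.001]
contact_force: [-1.8, 2.7, 10.8]
opening: 0.485
```

```bash
python3 rel.py .603 .2465 .2 188.6; python3 - <<'E'
from h import *
s=snapshot("scene"); cv2.imwrite("pics/s7.png",cv2.resize(s["frame"][190:350,350:520,::-1],(637,600),interpolation=cv2.INTER_CUBIC))
w=world(s,np.ones((480,640),bool)); h=cv2.cvtColor(s["frame"],cv2.COLOR_RGB2HSV)[s["range_z"]>0].astype(int); H,S,V=h.T
r=w[(abs(w[:,0]-.6)<.07)&(abs(w[:,1]-.247)<.07)&((H<6)|(H>174))&(S>150)&(w[:,2]>.03)]; print("ring z pct",np.percentile(r[:,2],[25,50,75,90]))
g=w[(abs(w[:,0]-.61)<.08)&(abs(w[:,1]-.248)<.06)&(w[:,2]>.06)&(w[:,2]<.112)&(H>7)&(H<20)&(S>120)]
from scipy.optimize import least_squares
q=least_squares(lambda x:np.linalg.norm(g-x,axis=1)-.042,[.6,.248,.08],loss="soft_l1",f_scale=.002); print("globe",len(g),q.x,np.std(q.fun))
b=w[(abs(w[:,0]-.54)<.08)&(abs(w[:,1]-.0)<.08)&(H>95)&(H<130)&(S>120)&(w[:,2]>.06)][:,:2]
c=b.mean(0); d=np.linalg.svd(b-c)[2][0]; print("lever",len(b),c,np.degrees(np.arctan2(*d[::-1])))
E
```

```text
clock 16.775 q [-0.23  0.87 -0.43  1.56  0.46  0.81  0.87] pos [0.6032 0.2469 0.2022] F [-1.8  2.7 10.8] open 0.485
shift cm [ 0.03 -0.04  0.22] turn [ 0.002  0.002 -0.   ] yaw -171.42506264687424
ring z pct [0.04884218 0.05081511 0.05267665 0.05437854]
globe 645 [0.60129506 0.24806114 0.07945506] 0.0016102998167118784
lever 92 [0.5170243  0.00791775] 4.866383505648918
```

View pics/s7.png

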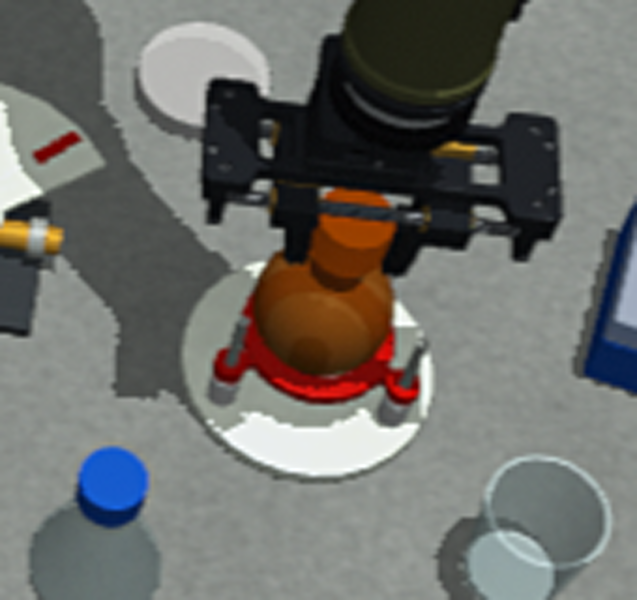

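Call:
carry_out(
  motion=[0,0,0.15,0,0,0,0,0,0,0,0,0,0,0,0,0,0,0,0,0,0,0,0,0,0,0,0,0,0,0,0,0,0,0,0,0,0,0,0,0,0,0,0,0,0,0,0,0],
)

```text
clock: 17.82
tool_pos: [0.6031, 0.2474, 0.2009]
eef_rot: [-0.075, 0.997, 0.001, 0.001]
contact_force: [-1.5, 3.5, 11.5]
opening: 0.484
```

```bash
python3 rel.py .603 .2465 .2 188.6; python3 -c "
from h import *
print(workorder.finish_job())"
```

```text
clock 17.825 q [-0.23  0.87 -0.43  1.56  0.46  0.81  0.87] pos [0.6031 0.2474 0.2009] F [-1.5  3.5 11.5] open 0.484
shift cm [ 0.03 -0.08  0.09] turn [ 0.003  0.003 -0.   ] yaw -171.4111789142521
the job is handed in; nothing more can be done
None
```

I set the valve lever over the green mark, moved the amber flask into the red ring, pressed it down and handed the job in at 17.8 s, still holding it. `finish_job` gives no verdict, so the result below rests on my own checks.

- **Valve:** measured about 2° from half open in the last picture, against 8° allowed.
- **Ring:** its top face measured about 52 mm above the bench, roughly 22 of 24 mm down. I then pressed 1.5 mm further (the tool moved about 1.3 mm) and did not re-measure the ring.
- **Force:** the upward force on the tool read 11.5 N at the end. That is about 14 N on the springs once the flask's weight is added.
- **Flask:** upright and seated. The globe measured within about 4 mm of the ring centre, averaging the two cameras, against 12 mm allowed.
- **Bystanders:** none was touched or visibly moved in the pictures I viewed. I did not re-measure their positions.

**Disagreements:**
- The two cameras placed things 4 to 7 mm apart, so I used values between them and corrected by contact force.
- A side force of about 3.5 N remained at the end, so the flask may sit a few millimetres off centre.

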